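Set out the display inspection station

ROBOT

A 7-joint arm with a two-finger parallel gripper is mounted at the origin on the work surface. World frame = base frame: x ahead of the robot, y to its left, z up, the work surface at z = 0. Lengths are in m, angles in rad, forces in N, time in s.
With the tool pointing down it reaches from about 0.4 to 0.925 m from the base axis. Payload 5.6 kg.
Tool frame: the origin (TCP) lies midway between the tips of the shut fingers; the grasp point (between the pads) lies 19 mm behind it; z points along the fingers, y is the line along which they close (so a half turn about z gives the same grasp; the last joint's range is limited). The gripper opens to 85 mm and grips with 20 to 120 N. Pads are 22 mm wide; open, the fingers measure 114 mm over their backs; the gripper's body (76 mm by 85 mm) begins 54 mm behind the grasp point. The pads swing forward as they close: fully open they stand 13 mm farther back than shut.
Start: joints at [-1.237, 0.468, -0.012, 1.603, 0.006, 1.071, -0.056], TCP at [0.239, 0.604, 0.231] pointing down, gripper open.
Joint ranges: [-2.53, 2.53], [-0.31, 2.02], [-1.57, 1.55], [0.28, 2.44], [-1.29, 4.43], [0.15, 1.84], [-2.92, 2.92]. Speed limits (rad/s): [2.57, 2.57, 3.14, 3.14, 3.14, 3.14, 3.14].

INTERFACE

Orientations are given as a unit quaternion [x, y, z, w].
In Python, from plant import move_ptp, line_to, goto_joints, gripper_open, clamp, wait, ik, camera, IKError, hand_in, get_time_s, get_joint_positions, get_dq, get_joint_efforts, get_tool_pos, get_tool_rot, get_force, get_torque, get_gripper_width, get_gripper_force gives the robot as it stands. Calls block until the motion is done:
- move_ptp(position, orientation): joint-space move of the TCP to a pose.
- line_to(position, velocity=0.15, rotation=None): straight line of the TCP; rotation=None keeps the orientation; velocity is the mean speed in m/s.
- goto_joints(angles): joint-space move.
- gripper_open() and clamp(grip_force=None): open the fingers fully, or close them until they stop; grip_force is the grip in N (None keeps the last).
- wait(seconds).
- ik(position, orientation): joint angles nearest the present ones, or None.
- camera(name): name is "scene" or "side" or "wrist"; returns a dict with "img" (384x512x3 uint8, blue, green, red), "K" (3x3 intrinsics, pixels), "xyz" and "rotation" of the camera in the world. Camera axes: x right, y down, z forward; pixel columns grow to the right and rows downward; lengths in m; the calibration is good to about 2 mm. A picture is of the moment at which its call begins. There is no depth.
A pose or a line that the arm cannot do raises IKError and nothing moves.
- hand_in(): hands the job in; it is judged then, once.
Readings, each from a call of its own:
- get_time_s(): time.
- get_joint_positions(): joint angles.
- get_dq(): joint speeds.
- get_joint_efforts(): joint torques, N m.
- get_tool_pos(): TCP position.
- get_tool_rot(): TCP orientation.
- get_force(): force on the tool from outside, world axes, zero at the start.
- get_torque(): the same for the moment, N m.
- get_gripper_width(): finger opening in m.
- get_gripper_force(): force on a finger pad.
Only numpy, scipy, OpenCV 4.12 (cv2) and the standard library are available. Lean on these libraries where they do the work, as an engineer would, in place of code of your own. Each camera call takes 0.05 s, during which the arm holds its last target. There are 200 camera calls.

TASK

Set out the inspection station from the black cassette: hang the blue display carrier by its eye on the bar of the blue hook stand and the yellow carrier on the yellow one, and lean the silver-edged display panel on the easel, centred, its bottom edge square behind the orange lip and its back resting against the white backrest. Any order will do; let go of everything, leave it hanging or leaning at rest, and do not push or knock over the other things on the bench or let a carrier or the panel fall over.

Things in the scene. Friction and masses are not known exactly. Their poses are not given: they have to be found in the camera images.
- carrier_blue: Blue display carrier, a two-fold symmetric plate on edge, 10 mm thick (x), 110 wide (y), 156 tall (z), 0.22 kg; origin: centre of its bottom edge. Plate proper z 0 to 90; above it an eye through the thickness, 30 wide, z 90 to 122, between struts 12 wide; on top a grip tab 60 wide, z 122 to 156. Starts upright in one of the cassette's slots; which one varies.
- carrier_blue_eye (a point): Middle of the upper edge of the blue carrier's eye, 122 mm above the carrier's origin; this edge rests on the bar when it hangs. Axes as the carrier's.
- stand_blue: Blue hook stand, fixed. Origin on the table under its post (18 mm square, top at z 202). A round bar 10 mm thick, axis at z 190, runs from the post along the stand's -x to x = -110; its tip turns up to x = -123, top at z 205. Foot plate x -90 to +20, 90 wide, 12 high.
- stand_blue_bar (a point): Point on the top of the blue stand's bar (z 195 mm), 60 mm in front of the post's centre. Axes as the stand's: x along the bar, towards the post.
- carrier_yellow: Yellow display carrier, a two-fold symmetric plate on edge, 10 mm thick (x), 110 wide (y), 156 tall (z), 0.22 kg; origin: centre of its bottom edge. Plate proper z 0 to 90; above it an eye through the thickness, 30 wide, z 90 to 122, between struts 12 wide; on top a grip tab 60 wide, z 122 to 156. Starts upright in one of the cassette's slots; which one varies.
- carrier_yellow_eye (a point): Middle of the upper edge of the yellow carrier's eye, 122 mm above the carrier's origin; this edge rests on the bar when it hangs. Axes as the carrier's.
- stand_yellow: Yellow hook stand, fixed. Origin on the table under its post (18 mm square, top at z 202). A round bar 10 mm thick, axis at z 190, runs from the post along the stand's -x to x = -110; its tip turns up to x = -123, top at z 205. Foot plate x -90 to +20, 90 wide, 12 high.
- stand_yellow_bar (a point): Point on the top of the yellow stand's bar (z 195 mm), 60 mm in front of the post's centre. Axes as the stand's: x along the bar, towards the post.
- panel: Flat display panel, silver edge and black screen on both faces, two-fold symmetric: 10 mm thick (its x), 100 mm wide (its y), 160 mm tall (its z). Origin at the centre of its bottom edge. About 0.28 kg. Starts upright in one of the cassette's slots; which one varies.
- cassette: Black cassette, fixed, 200 x 150 mm (x, y), origin under its centre. Three slots side by side at its x = -62, 0 and +62 mm, each 13 mm wide (x) and 122 mm long (y), floor at z 12 mm, ribs up to z 45 mm. It stands to the left or the right; each part stands in its slot with its y along the cassette's y.
- easel: Grey easel facing its +x, fixed, across the bench from the cassette. Origin on the table. Base x -80 to +50 mm, 130 wide, top at z 12. White backrest 110 wide from x 0, z 12, reclined 20 degrees to -x, upper edge at x -31, z 97. Orange lip: inner face at x +18, top at z 26. The panel's bottom edge stands on the base between backrest and lip, its y along the easel's y.
- tray: Bystander: clear tray of small displays, 110 x 200 mm, 16 mm high, origin under its centre.
- cleaner: Bystander: white cleaner bottle, 56 mm diameter, 150 mm tall, origin under its centre.
- tape: Bystander: amber tape roll lying flat, 96 mm diameter, 25 mm high.
- jar: Bystander: white jar, 60 mm diameter, 70 mm tall.
- brush: Bystander: brush lying on the table, about 200 mm long, 20 mm high.
- labelbox: Bystander: cardboard box, 80 x 60 mm, 50 mm high.
- driver: Bystander: red-handled screwdriver lying on the table, 200 mm long, 26 mm high, behind the stands.
Not all that is in view belongs to the job. What is shaped like the panel but pink or red is not meant.

How it is judged:
At the end, for the whole second after the job is handed in: At rest: each carrier hangs upright (0.3 rad) on its own colour's bar, eye edge within 52 mm along, 16 mm across and 10 mm in height of the bar point; the panel leans 0.22 to 0.60 rad on the easel, bottom edge behind the lip on the base, within 30 mm of the middle and 0.14 rad of square (x of carrier_blue_eye in the frame of stand_blue_bar between -0.052 and 0.052 m and y of carrier_blue_eye in the frame of stand_blue_bar between -0.016 and 0.016 m and z of carrier_blue_eye in the frame of stand_blue_bar between -0.01 and 0.01 m and angle between each of carrier_blue, carrier_yellow's own z axis and vertical below 0.3 rad and contact force between carrier_blue and stand_blue above 0.5 N and linear speed of each of carrier_blue, carrier_yellow below 0.03 m/s and angular speed of each of carrier_blue, carrier_yellow below 0.3 rad/s and x of carrier_yellow_eye in the frame of stand_yellow_bar between -0.052 and 0.052 m and y of carrier_yellow_eye in the frame of stand_yellow_bar between -0.016 and 0.016 m and z of carrier_yellow_eye in the frame of stand_yellow_bar between -0.01 and 0.01 m and contact force between carrier_yellow and stand_yellow above 0.5 N and angle between panel's own z axis and vertical between 0.22 and 0.6 rad and x of panel in the frame of easel between -0.004 and 0.02 m and y of panel in the frame of easel between -0.03 and 0.03 m and z of panel in the frame of easel below 0.022 m and angle between the y axis of panel and the y axis of easel, either way round below 0.14 rad and contact force between panel and easel above 0.5 N and linear speed of panel below 0.02 m/s and angular speed of panel below 0.2 rad/s); the robot touches nothing.
It fails at once if a bystander (tray, cleaner bottle, tape roll, jar, brush, label box or screwdriver) is pushed more than 40 mm (distance of any of tray, cleaner, tape, jar, brush, labelbox, driver from where it was at the start of the episode above 0.04 m).
It fails at once if the cleaner bottle or the jar is knocked over (angle between any of cleaner, jar's own z axis and vertical above 0.6 rad).
It fails at once if a carrier or the panel falls over (angle between any of carrier_blue, carrier_yellow, panel's own z axis and vertical above 1.1 rad).
It also fails if it takes over 72 s, if anything falls off the work surface, if the arm or the gripper's body presses on something with over 40 N, if the wrist force passes 120 N, or if a joint passes its speed limit or range.

## Working session

There is one attempt and no reset: what is moved stays moved. The work goes in short steps, each a Python script; the robot and the scene stay as the last script left them, time stands still between calls to the robot, and variables do not carry over. Pictures are saved under pics/ and viewed, at most 10 in all, crops included, and the job is handed in when it is done.

```bash
ls; mkdir -p pics
python3 - <<'E'
from plant import *
import cv2,numpy as np
np.set_printoptions(precision=4,suppress=True)
for n in ["scene","side","wrist"]:
    c=camera(n); cv2.imwrite(f"pics/{n}0.png",c["img"]); np.savez(f"{n}0.npz",**c)
    print(n,c["K"],c["xyz"],c["rotation"])
print(get_time_s(),get_tool_rot(),get_tool_pos())
E
```

```text
pics
scene [[378.0231   0.     252.2744]
 [  0.     378.0231 190.6662]
 [  0.       0.       1.    ]] [ 1.4537 -0.0731  0.9539] [ 0.6678  0.6198 -0.2748 -0.3071]
side [[443.2121   0.     249.7066]
 [  0.     443.2121 190.1471]
 [  0.       0.       1.    ]] [-0.0122 -0.6808  1.0848] [ 0.8812 -0.3031  0.1199 -0.3423]
wrist [[296.0954   0.     248.044 ]
 [  0.     296.0954 187.5179]
 [  0.       0.       1.    ]] [0.1588 0.6359 0.3735] [0.8155 0.5541 0.0936 0.1388]
0.15 [ 0.1873  0.9823 -0.0007 -0.0001] [0.2391 0.604  0.2305]
```

View pics/scene0.png

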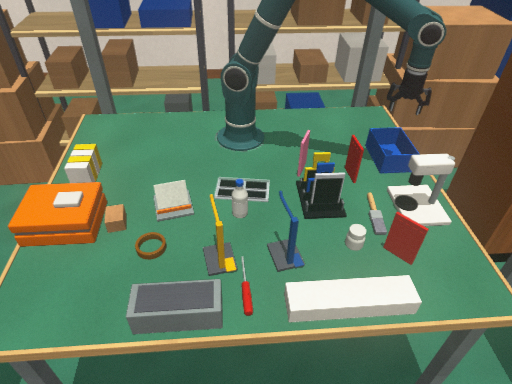

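View pics/side0.png

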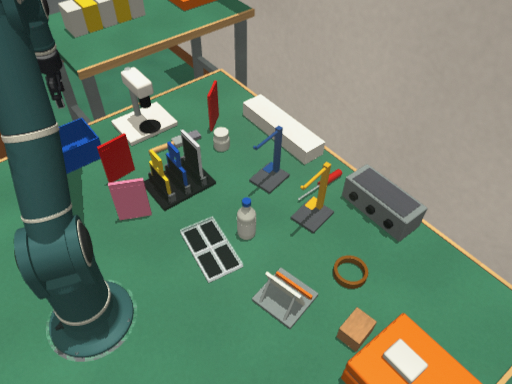

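The scene view shows these panel-like candidates:
- Black-faced, silver-edged panel in the cassette's front slot, at (327,190).
- Pink plate at (304,153).
- Red plates at (354,158) and (404,238).

The carriers are yellow at (320,160) and blue at (320,175). The stands are yellow at (219,235) and blue at (291,230), and the easel is at (172,198). By the description, the panel is the one at (327,190). I'll check that choice in a close crop from both views.

```bash
cat > h.py <<'E'
import numpy as np,cv2
from scipy.spatial.transform import Rotation as R
def load(n): return dict(np.load(n+".npz"))
def ray(c,p):
    d=np.linalg.inv(c["K"])@np.array([p[0],p[1],1.]); return c["xyz"],R.from_quat(c["rotation"]).as_matrix()@d
def onz(c,p,z):
    o,d=ray(c,p); return o+d*(z-o[2])/d[2]
def proj(c,P):
    q=R.from_quat(c["rotation"]).inv().apply(np.atleast_2d(P)-c["xyz"]); q=q@c["K"].T; return q[:,:2]/q[:,2:]
E
python3 - <<'E'
import cv2,numpy as np
s=cv2.imread("pics/scene0.png");d=cv2.imread("pics/side0.png")
def crop(im,x,y,w,h,k): return cv2.resize(im[y:y+h,x:x+w],None,fx=k,fy=k,interpolation=cv2.INTER_CUBIC)
a=crop(d,140,120,100,75,4);b=crop(s,280,145,100,75,4)
c=crop(d,245,115,100,75,4);e=crop(d,245,260,100,75,4)
cv2.imwrite("pics/c1.png",np.vstack([np.hstack([a,b]),np.hstack([c,e])]))
E
```

```text
(no output)
```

View pics/c1.png

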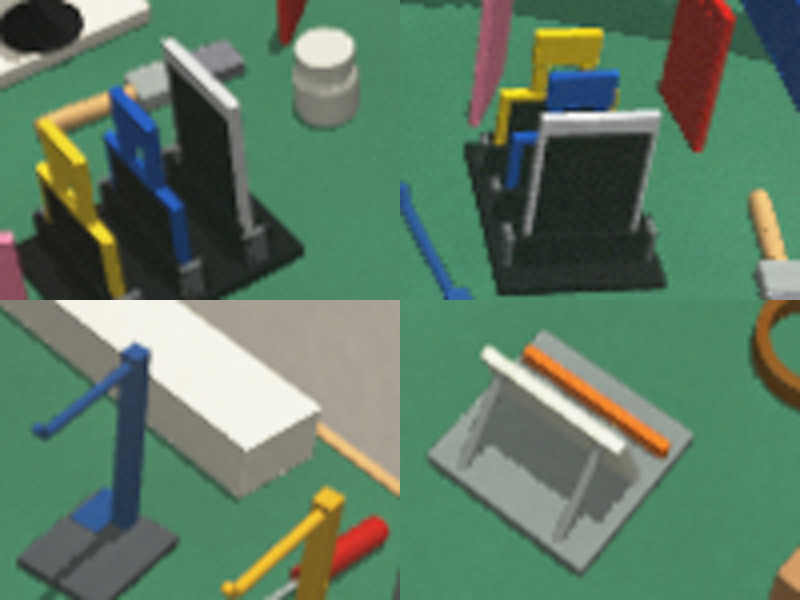

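Both views confirm the choice: a silver-edged black panel in the +x slot, blue in the middle and yellow nearest the robot. Next I'll cast rays for rough poses.

Run:
```python
from h import *
np.set_printoptions(precision=3,suppress=True)
d=load("side0");s=load("scene0")
A=lambda x,y:(140+x/4-.375,120+y/4-.375)
B=lambda x,y:(280+(x-400)/4-.375,145+y/4-.375)
C=lambda x,y:(245+x/4-.375,115+(y-300)/4-.375)
E=lambda x,y:(245+(x-400)/4-.375,260+(y-300)/4-.375)
for n,c,f,z,ps in [("panel top side",d,A,.172,[(168,42),(238,108)]),("panel top scene",s,B,.172,[(541,115),(660,115)]),
 ("yel top side",d,A,.168,[(45,122),(89,183)]),("yel top scene",s,B,.168,[(536,31),(602,31)]),
 ("blu top side",d,A,.168,[(116,88),(155,150)]),("blu top scene",s,B,.168,[(550,74),(618,74)]),
 ("cass scene front",s,B,.0,[(500,293),(665,286)]),("bst post,tip",d,C,.202,[(135,350),(40,430)]),("yst",d,C,.202,[(330,497),(230,586)]),
 ("bst sc",s,lambda x,y:(x,y),.202,[(292,218),(281,193)]),("yst sc",s,lambda x,y:(x,y),.202,[(220,222),(212,196)]),
 ("easel base",d,E,.012,[(545,332),(692,437),(580,573),(430,455)]),("backrest top",d,E,.097,[(485,350),(622,450)]),("lip",d,E,.026,[(527,349),(668,450)])]:
    q=np.array([onz(c,f(*p),z)[:2] for p in ps]); v=q[1]-q[0]
    print(n,q.tolist().__repr__() if 0 else q.round(3).tolist(),"mid",q.mean(0),"len %.3f ang %.1f"%(np.hypot(*v),np.degrees(np.arctan2(v[1],v[0]))))
from plant import *
p=get_tool_pos();M=R.from_quat(get_tool_rot()).as_matrix();w=load("wrist0")
print("wristcam in tool",M.T@(w["xyz"]-p),(M.T@R.from_quat(w["rotation"]).as_matrix()))
```

```text
panel top side [[0.495, 0.314], [0.496, 0.214]] mid [0.496 0.264] len 0.100 ang -89.7
panel top scene [[0.495, 0.223], [0.501, 0.323]] mid [0.498 0.273] len 0.099 ang 86.3
yel top side [[0.373, 0.295], [0.365, 0.217]] mid [0.369 0.256] len 0.079 ang -95.5
yel top scene [[0.371, 0.245], [0.375, 0.304]] mid [0.373 0.275] len 0.059 ang 86.5
blu top side [[0.436, 0.296], [0.423, 0.217]] mid [0.429 0.257] len 0.080 ang -99.6
blu top scene [[0.435, 0.244], [0.439, 0.303]] mid [0.437 0.274] len 0.059 ang 86.4
cass scene front [[0.531, 0.201], [0.532, 0.35]] mid [0.531 0.275] len 0.149 ang 89.5
bst post,tip [[0.724, 0.109], [0.608, 0.082]] mid [0.666 0.096] len 0.119 ang -166.8
yst [[0.727, -0.101], [0.612, -0.121]] mid [ 0.67  -0.111] len 0.117 ang -170.0
bst sc [[0.724, 0.107], [0.618, 0.091]] mid [0.671 0.099] len 0.107 ang -171.3
yst sc [[0.726, -0.093], [0.618, -0.115]] mid [ 0.672 -0.104] len 0.110 ang -168.6
easel base [[0.484, -0.197], [0.508, -0.321], [0.384, -0.347], [0.36, -0.223]] mid [ 0.434 -0.272] len 0.126 ang -79.0
backrest top [[0.405, -0.222], [0.426, -0.33]] mid [ 0.416 -0.276] len 0.110 ang -78.8
lip [[0.458, -0.206], [0.482, -0.323]] mid [ 0.47  -0.265] len 0.119 ang -78.7
wristcam in tool [ 0.086 -0.    -0.143] [[-0.    -0.944 -0.33 ]
 [ 1.    -0.001  0.   ]
 [-0.    -0.33   0.944]]
```

```bash
cat >> h.py <<'E'
def Q(yaw,lean=0,flip=0):
    """tool down, finger line along world heading yaw; lean: part's z axis tilts towards -heading by lean (rad)"""
    y=np.array([1.,0,0]); z=np.array([0,0,-1.]); 
    M=np.array([np.cross(y,z),y,z]).T
    M=R.from_euler("z",yaw)*R.from_euler("y",-lean)*R.from_matrix(M)
    if flip: M=M*R.from_euler("z",np.pi)
    return M.as_quat()
def fr(o,yaw,x,y=0): c,s=np.cos(yaw),np.sin(yaw); return np.array([o[0]+c*x-s*y,o[1]+s*x+c*y])
E
python3 - <<'E'
from h import *
from plant import *
np.set_printoptions(precision=2,suppress=True)
yw=np.radians(11)
eo=(.449,-.269)
def ep(h,l,zb=.0): # tcp at panel height h along panel lean l
    p=fr(eo,yw,.007-h*np.sin(l)); return [*p,.012+zb+h*np.cos(l)]
P={"pan":([.5,.272,.147],0,0),"panup":([.5,.272,.33],0,0),"yel":([.37,.273,.14],0,0),"yelup":([.37,.273,.33],0,0),"blu":([.437,.273,.33],0,0),
"eas20":(ep(.135,.35),yw,.35),"eas20up":(ep(.135,.35,.05),yw,.35),"eas14":(ep(.135,.25),yw,.25),"easup":([.44,-.27,.33],yw,0),
"bl":([*fr((.724,.108),yw,-.065),.225],yw,0),"bl0":([*fr((.724,.108),yw,-.17),.225],yw,0),"bl1":([*fr((.724,.108),yw,-.17),.3],yw,0),
"ye":([*fr((.7265,-.097),yw,-.065),.225],yw,0),"ye0":([*fr((.7265,-.097),yw,-.17),.3],yw,0)}
for f in (0,1):
    for k,(p,a,l) in P.items():
        print(f,k,ik(p,Q(a,l,f)))
E
```

```text
0 pan [-0.83  0.44  0.35  1.89 -0.2   0.84 -0.38]
0 panup [-0.87  0.24  0.38  1.71 -0.1   1.21 -0.47]
0 yel [-0.99  0.28  0.33  2.15 -0.14  0.73 -0.57]
0 yelup [-1.03  0.03  0.33  1.94 -0.01  1.17 -0.69]
0 blu [-0.94  0.14  0.36  1.83 -0.05  1.18 -0.57]
0 eas20 [ 0.31  0.27  0.43  2.24 -0.78  0.57  1.57]
0 eas20up [ 0.1   0.19  0.66  2.22 -0.67  0.67  1.44]
0 eas14 [ 0.06  0.32  0.66  2.19 -0.67  0.64  1.41]
0 easup [-0.55  0.26  1.26  1.86 -0.27  1.21  0.98]
0 bl [-0.55  0.53  0.51  1.59 -0.29  1.09  0.23]
0 bl0 [-0.6   0.34  0.51  1.86 -0.2   0.99  0.18]
0 bl1 [-0.63  0.26  0.53  1.77 -0.15  1.14  0.14]
0 ye [-0.34  0.57  0.66  1.58 -0.38  1.12  0.61]
0 ye0 [-0.45  0.33  0.78  1.75 -0.25  1.16  0.6 ]
1 pan [-0.34  0.46 -0.27  1.86  0.16  0.85  2.45]
1 panup [-0.42  0.26 -0.17  1.68  0.04  1.21  2.54]
1 yel [-0.46  0.3  -0.29  2.12  0.12  0.74  2.32]
1 yelup [-0.56  0.05 -0.15  1.92  0.01  1.17  2.42]
1 blu [-0.48  0.16 -0.16  1.8   0.03  1.19  2.49]
1 eas20 [-0.22  0.46  1.13  2.27 -1.11  0.81 -1.27]
1 eas20up [-0.41  0.45  1.38  2.24 -1.02  0.93 -1.35]
1 eas14 [-0.4   0.67  1.36  2.21 -1.13  1.   -1.32]
1 easup [-0.62  0.34  1.39  1.86 -0.35  1.24 -2.07]
1 bl [-0.97  0.89  1.34  1.62 -0.89  1.36 -2.46]
1 bl0 [-1.12  0.69  1.35  1.88 -0.73  1.2  -2.46]
1 bl1 [-1.16  0.55  1.36  1.8  -0.56  1.27 -2.59]
1 ye [-0.65  0.9   1.34  1.6  -0.89  1.37 -2.15]
1 ye0 [-0.77  0.58  1.36  1.77 -0.59  1.29 -2.22]
```

Run:
```python
from h import *
from plant import *
line_to([.239,.604,.36],velocity=.3)
move_ptp([.437,.273,.36],Q(0))
print(get_tool_pos(),get_time_s())
c=camera("wrist");np.savez("w1.npz",**c);cv2.imwrite("pics/w1.png",c["img"])
```

```text
[0.43636118 0.27464789 0.35977651] 2.1583
```

View pics/w1.png

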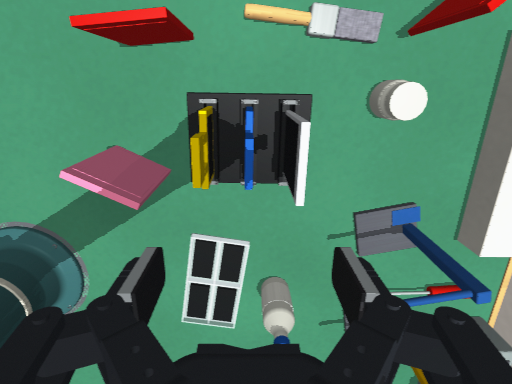

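The wrist view shows the panel's silver top at (302,162), the blue carrier at (249,150), the yellow one at (202,150) and the cassette body at (187-312, 93-185). I'll measure their top faces by colour mask.

Run:
```python
from h import *
np.set_printoptions(precision=4,suppress=True)
c=load("w1");im=c["img"];hsv=cv2.cvtColor(im,cv2.COLOR_BGR2HSV)
roi=np.zeros(im.shape[:2],np.uint8);roi[98:212,185:316]=255
H,S,V=[hsv[...,i] for i in range(3)]
M={"pan":((S<40)&(V>190)),"blu":((H>100)&(H<125)&(S>120)&(V>170)),"yel":((H>20)&(H<32)&(S>150)&(V>190))}
z={"pan":.172,"blu":.168,"yel":.168}
for k,m in M.items():
    m=(m&(roi>0)).astype(np.uint8)
    n,l,st,ce=cv2.connectedComponentsWithStats(m)
    i=1+st[1:,4].argmax();m=(l==i).astype(np.uint8)
    ct=max(cv2.findContours(m,0,2)[0],key=len)
    b=cv2.boxPoints(cv2.minAreaRect(ct));
    w=np.array([onz(c,p,z[k])[:2] for p in b])
    print(k,st[i]);print(np.hstack([b,w]),w.mean(0))
    e=[w[1]-w[0],w[2]-w[1]];e=max(e,key=np.linalg.norm);print("ang",np.degrees(np.arctan2(*e[::-1])),np.linalg.norm(e))
    if k!="pan":
        for r in range(st[i][1],st[i][1]+st[i][3],8):
            x=np.flatnonzero(m[r]);print(r,x.min(),x.max(),V[r,x.min():x.max()+1])
bl=cv2.minAreaRect
w=[onz(c,p,.0)[:2] for p in [(187,93),(312,94)]];print("cassette far corners z0",w)
w=[onz(c,p,.012)[:2] for p in [(187,93),(312,94)]];print("z12",w)
```

```text
pan [296 122  15  84 730]
[[295.1472 204.9391   0.4924   0.2227]
 [301.1117 121.4365   0.4935   0.3219]
 [310.1371 122.0812   0.5035   0.3212]
 [304.1726 205.5837   0.5034   0.2219]] [0.4982 0.2719]
ang 89.36898962339252 0.09913070592235579
blu [246 111   7  22 141]
[[246.     111.       0.433    0.3325]
 [252.     111.       0.4395   0.3325]
 [252.     132.       0.4397   0.3096]
 [246.     132.       0.433    0.3096]] [0.4363 0.321 ]
ang -89.59072387212191 0.022933538717442924
111 246 251 [176 219 220 207 187 185]
119 246 252 [205 235 235 235 236 236 212]
127 246 252 [228 234 234 235 236 238 207]
yel [191 138   8  27 147]
[[190.7007 138.015    0.3704   0.3026]
 [197.2843 137.6858   0.3779   0.303 ]
 [198.5935 163.8703   0.3778   0.2725]
 [192.01   164.1995   0.3701   0.2721]] [0.374  0.2876]
ang -90.20833671942061 0.03051182306936203
138 191 197 [194 193 193 192 192 191 191]
146 192 196 [191 191 191 191 191]
154 192 197 [192 191 191 191 191 191]
162 192 198 [201 190 191 191 191 190 191]
cassette far corners z0 [array([0.3365, 0.3467]), array([0.539 , 0.3457])]
z12 [array([0.3389, 0.347 ]), array([0.5365, 0.346 ])]
```

Run:
```python
from h import *
from plant import *
a=np.radians(-.5);q=Q(a)
move_ptp([.5032,.272,.25],q)
line_to([.5032,.272,.150],velocity=.15)
clamp(60)
print("w",get_gripper_width(),get_gripper_force(),get_tool_pos())
line_to([.5,.272,.36],velocity=.15)
print("w",get_gripper_width(),get_force(),get_time_s())
yw=np.radians(11)
move_ptp([.47,-.20,.38],Q(yw))
wait(.3)
c=camera("wrist");np.savez("w2.npz",**c);cv2.imwrite("pics/w2.png",c["img"]);print(get_tool_pos(),get_gripper_width(),get_time_s())
```

```text
w 0.008431152589832376 59.187766313552856 [0.5026287  0.27213374 0.15025113]
w 0.008890855897303322 [-0.3787049  -0.25403057 -3.54265919] 5.8333
[ 0.47015687 -0.19971163  0.37996191] 0.008783737393029125 7.9083
```

View pics/w2.png

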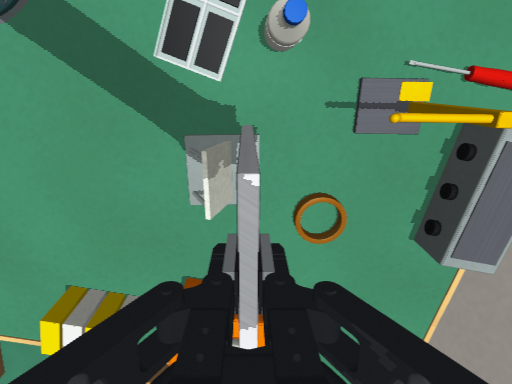

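```bash
python3 - <<'E'
from h import *
np.set_printoptions(precision=4,suppress=True)
c=load("w2")
def L(n,z,*ps):
    w=np.array([onz(c,p,z)[:2] for p in ps]);v=w[-1]-w[0];print(n,w.tolist() and w.round(4).tolist(),"mid",w.mean(0),"ang %.1f len %.3f"%(np.degrees(np.arctan2(v[1],v[0])),np.hypot(*v)));return w
L("base back",.012,(191,203),(186,136)); L("backrest top",.097,(207,218),(203,152))
L("ystand bar",.19,(397,118),(500,119.5)); L("foot front",.012,(355,132),(361,78))
# side easel model check
E
python3 - <<'E'
import cv2
im=cv2.imread("pics/w2.png")
cv2.imwrite("pics/w2c.png",cv2.resize(im[115:235,170:330],None,fx=5,fy=5,interpolation=cv2.INTER_CUBIC))
E
```

```text
base back [[0.3889, -0.3406], [0.3644, -0.2186]] mid [ 0.3766 -0.2796] ang 101.4 len 0.125
backrest top [[0.4276, -0.3238], [0.4063, -0.2199]] mid [ 0.417  -0.2719] ang 101.6 len 0.106
ystand bar [[0.6207, -0.1186], [0.733, -0.0984]] mid [ 0.6769 -0.1085] ang 10.2 len 0.114
foot front [[0.6481, -0.1564], [0.6309, -0.0711]] mid [ 0.6395 -0.1137] ang 101.4 len 0.087
```

View pics/w2c.png

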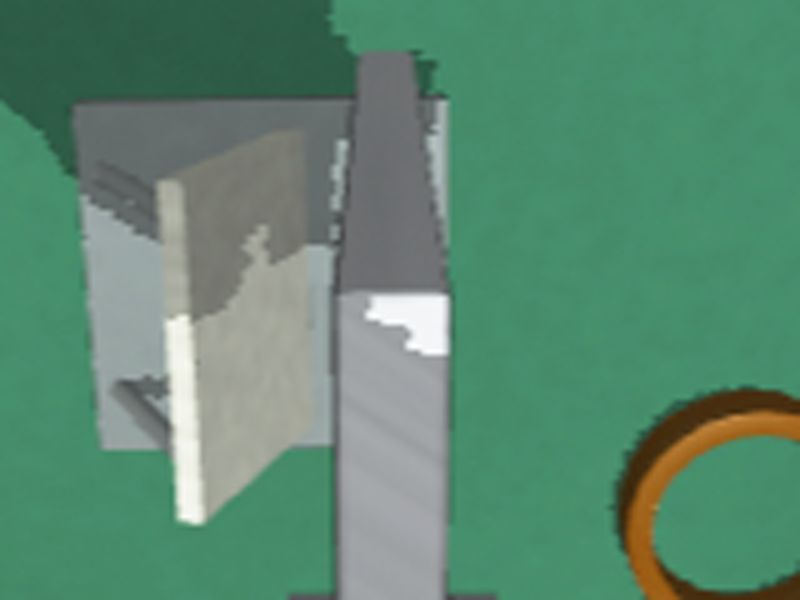

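The crop shows the white backrest's lower edge running (303,130)-(313,430) in crop pixels and the base's corners at (75,103), (447,100) and (102,449). The lip is hidden behind the panel.

Run:
```python
from h import *
np.set_printoptions(precision=4,suppress=True)
c=load("w2");d=load("side0");yw=np.radians(11.4)
f=lambda x,y:(170+x/5-.4,115+y/5-.4)
E=lambda x,y:(245+(x-400)/4-.375,260+(y-300)/4-.375)
Mi=R.from_euler("z",-yw).as_matrix()[:2,:2]
o=np.array([.449,-.270])
for n,cc,g,z,ps in [("br bottom",c,f,.012,[(303,130),(313,430)]),("br top front",c,f,.097,[(187,180),(206,520)]),("br top back",c,f,.097,[(160,182),(180,520)]),("base",c,f,.012,[(75,103),(447,100),(102,449)]),
  ("side lip",d,E,.026,[(527,349),(668,450)]),("side base",d,E,.012,[(545,332),(692,437),(580,573),(430,455)]),("side br top back",d,E,.097,[(482,352),(620,452)])]:
    w=np.array([onz(cc,g(*p),z)[:2] for p in ps]); print(n,((w-o)@Mi.T*1000).round(1).tolist())
```

```text
br bottom [[3.1, 58.7], [3.9, -53.1]]
br top front [[-26.0, 59.5], [-25.7, -49.6]]
br top back [[-33.9, 59.0], [-33.9, -49.5]]
base [[-75.1, 68.5], [52.9, 68.7], [-75.0, -60.2]]
side lip [[21.9, 60.7], [21.7, -58.5]]
side base [[48.5, 64.6], [47.7, -61.8], [-79.4, -63.0], [-78.1, 63.9]]
side br top back [[-36.1, 56.4], [-36.0, -53.7]]
```

Run:
```python
from h import *
from plant import *
yw=np.radians(11.4);o=(.4513,-.2665);l=.35;h=.138
def T(zb): return [*fr(o,yw,.008-h*np.sin(l)),.0137+zb+h*np.cos(l)]
q=Q(yw,l)
move_ptp(T(.12),q)
line_to(T(.03),velocity=.15)
wait(.2)
c=camera("side");cv2.imwrite("pics/s2.png",c["img"])
line_to(T(.006),velocity=.06)
wait(.2);f0=get_force()[2];print("f0",get_force(),get_tool_pos(),T(.006))
for zb in np.arange(.005,-.006,-.001):
    line_to(T(zb),velocity=.03); f=get_force()
    if f[2]-f0>4: break
print(zb,f,get_time_s())
cv2.imwrite("pics/s3.png",camera("side")["img"])
im=np.hstack([cv2.resize(cv2.imread(p)[220:340,220:340],None,fx=3,fy=3,interpolation=2) for p in ("pics/s2.png","pics/s3.png")])
cv2.imwrite("pics/s23.png",im)
```

```text
f0 [-0.81806879  0.68391494 -1.94411777] [ 0.41298377 -0.2744279   0.14972076] [np.float64(0.41275583796141335), np.float64(-0.274271866349767), np.float64(0.1493334343729383)]
0.0 [-2.87792087  0.45608822  4.32836055] 11.8167
```

View pics/s23.png

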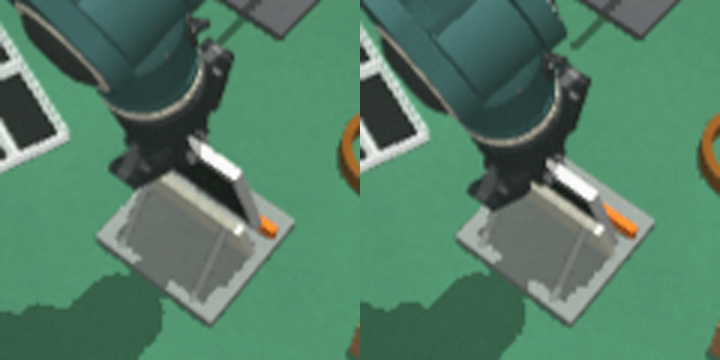

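The panel touched at the expected base height, and in the right-hand crop its bottom stands behind the orange lip (crop 620,222). I'll release it and look again.

Run:
```python
from h import *
from plant import *
gripper_open()
p=get_tool_pos();z=R.from_quat(get_tool_rot()).as_matrix()[:,2]
line_to(p-z*.10,velocity=.15)
line_to((p-z*.10)+[0,0,.10],velocity=.25)
move_ptp([.4415,.272,.36],Q(np.radians(-.5)))
a=camera("side");b=camera("scene");np.savez("side1.npz",**a)
w=camera("wrist");np.savez("w3.npz",**w)
k=lambda im,x,y:cv2.resize(im[y:y+100,x:x+100],None,fx=4,fy=4,interpolation=2)
cv2.imwrite("pics/p1.png",np.hstack([k(a["img"],235,230),k(b["img"],120,150)]))
cv2.imwrite("pics/w3.png",w["img"]);print(get_time_s(),get_tool_pos())
```

```text
16.2833 [0.44184481 0.27129563 0.36004204]
```

View pics/p1.png

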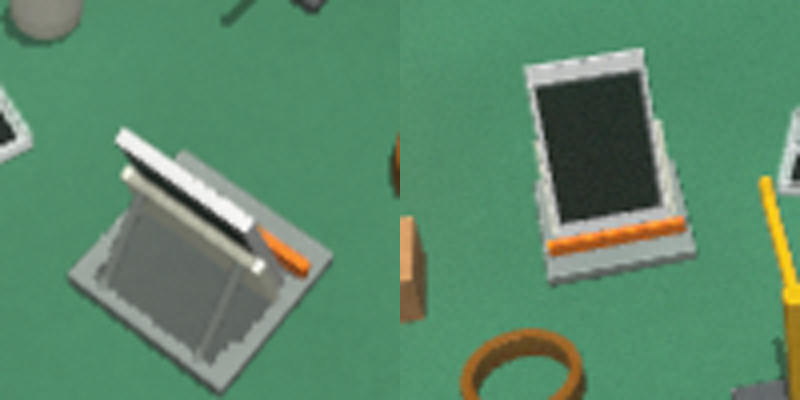

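The panel leans squarely on the backrest behind the lip, and the front view shows it centred. Next I'll locate the cleaner bottle and the stand tips from the saved images before hanging the carriers.

Run:
```python
from h import *
np.set_printoptions(precision=4,suppress=True)
s=load("scene0");d=load("side0");w=load("w1");w2=load("w2")
def tri(obs):
    A=[];b=[]
    for c,p in obs:
        o,v=ray(c,p);v=v/np.linalg.norm(v);P=np.eye(3)-np.outer(v,v);A.append(P);b.append(P@o)
    return np.linalg.lstsq(np.vstack(A),np.hstack(b),rcond=None)[0]
print("cleaner base w1,w2,side,scene",onz(w,(272,282),.0),onz(w2,(283,40),.0))
print("cleaner cap tri",tri([(s,(240,184)),(d,(247,203)),(w2,(296,10))]))
for n,lo,hi,sb,db in [("blue",(100,120,60),(125,255,255),(270,185,302,272),(248,118,285,185)),("yel",(20,150,90),(35,255,255),(205,190,238,275),(298,158,332,225))]:
    r=[]
    for c,(x0,y0,x1,y1) in ((s,sb),(d,db)):
        m=cv2.inRange(cv2.cvtColor(c["img"],cv2.COLOR_BGR2HSV),lo,hi)[y0:y1,x0:x1]
        ys,xs=np.nonzero(m)
        # tip: scene -> topmost pixels; side -> leftmost among bar (upper half)
        if c is s: i=ys<=ys.min()+2
        else:
            g=ys<(40 if n=="blue" else 32); xs,ys=xs[g],ys[g]; i=xs<=xs.min()+2
        r.append((c,(x0+xs[i].mean(),y0+ys[i].mean())))
    print(n,[p for _,p in r],"tip",tri(r))
```

```text
cleaner base w1,w2,side,scene [ 0.4848 -0.0173  0.    ] [ 0.4951 -0.0395  0.    ]
cleaner cap tri [ 0.4915 -0.027   0.1344]
blue [(np.float64(280.125), np.float64(191.875)), (np.float64(254.28571428571428), np.float64(147.0))] tip [0.6102 0.0885 0.1983]
yel [(np.float64(210.875), np.float64(195.125)), (np.float64(302.0), np.float64(187.0))] tip [ 0.6114 -0.1197  0.1987]
```

```bash
cat > pick.py <<'E'
from h import *
from plant import *
def pick_pre(x,post,yaw,tag):
    q=Q(np.radians(-.5))
    move_ptp([x,.272,.25],q)
    line_to([x,.272,.146],velocity=.15); clamp(60)
    print("w",get_gripper_width(),get_gripper_force())
    line_to([x,.272,.36],velocity=.15)
    print("w",get_gripper_width(),get_force())
    p=fr(post,yaw,-.155)
    move_ptp([*p,.36],Q(yaw)); line_to([*p,.223],velocity=.2)
    wait(.3); print(get_tool_pos(),p,get_time_s())
    a,b,w=camera("side"),camera("scene"),camera("wrist")
    for n,c in (("side",a),("scene",b),("wrist",w)): np.savez(f"{n}_{tag}.npz",**c)
    k=lambda c,x,y:cv2.resize(c["img"][y:y+100,x:x+100],None,fx=3.6,fy=3.6,interpolation=2)
    ps=[proj(c,[*p,.2])[0].astype(int)-50 for c in (a,b)]
    cv2.imwrite(f"pics/pre_{tag}.png",np.hstack([k(a,*ps[0]),k(b,*ps[1])]))
def hang(post,yaw,z0=.223,dy=0):
    f0=get_force()
    for x in np.linspace(-.145,-.066,7):
        line_to([*fr(post,yaw,x,dy),z0],velocity=.08); f=get_force()
        if np.linalg.norm(f-f0)>6: print("STOP",x,f-f0); return False
    for z in np.arange(z0-.008,z0-.024,-.002):
        line_to([*fr(post,yaw,-.066,dy),z],velocity=.04); f=get_force()
        if f[2]-f0[2]>2.5: break
    print("z",z,f-f0,get_time_s()); return True
E
python3 -c "
from pick import *
pick_pre(.4415,(.724,.108),np.radians(10.5),'blue')"
```

```text
w 0.008691401771461627 59.10220205783844
w 0.008913980865303846 [-0.82637601 -0.13832298 -2.09235187]
[0.5719983  0.07980426 0.22390753] [0.57159549 0.07975349] 21.9583
```

View pics/pre_blue.png

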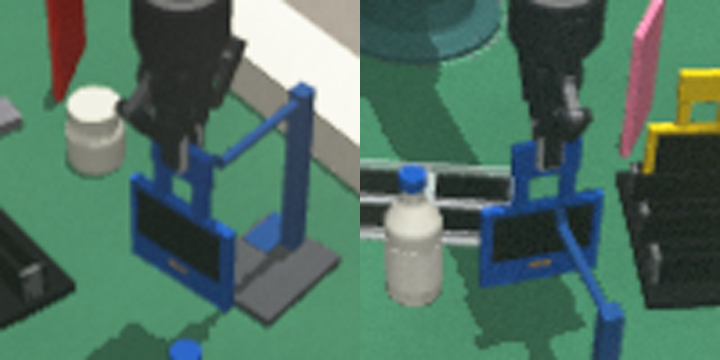

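The blue carrier is held upright in front of its bar. Its eye is at about (543,188) in the scene crop, where the projection predicts it, and the bar tip is at (558,212). I'll thread it with force checks.

```bash
python3 -c "
from pick import *
ok=hang((.724,.108),np.radians(10.5))
print(ok,get_tool_pos())
np.savez('side_h.npz',**camera('side'));np.savez('scene_h.npz',**camera('scene'))
"
```

```text
z 0.205 [-3.3809651  -0.32116652  9.79728501] 25.8833
True [0.65953961 0.09606202 0.20700009]
```

```bash
python3 -c "
from pick import *
p=get_tool_pos();line_to([p[0],p[1],.2065],velocity=.04)
gripper_open()
line_to([p[0],p[1],.33],velocity=.2)
f=lambda c,t: print(t)
np.savez('scene_hb.npz',**camera('scene'))
pick_pre(.374,(.7265,-.098),np.radians(10.8),'yellow')
a=camera('side')['img'];b=camera('scene')['img']
k=lambda im,x,y:cv2.resize(im[y:y+130,x:x+130],None,fx=2.9,fy=2.9,interpolation=2)
cv2.imwrite('pics/fin1.png',np.hstack([k(a,225,100),k(b,190,160)]))
"
```

```text
w 0.008555707122705687 59.903544187545776
w 0.008918989286331952 [ 0.42778728  0.03141132 -2.33925758]
[ 0.57465955 -0.12713299  0.22392987] [ 0.57424548 -0.1270441 ] 34.95
```

View pics/fin1.png

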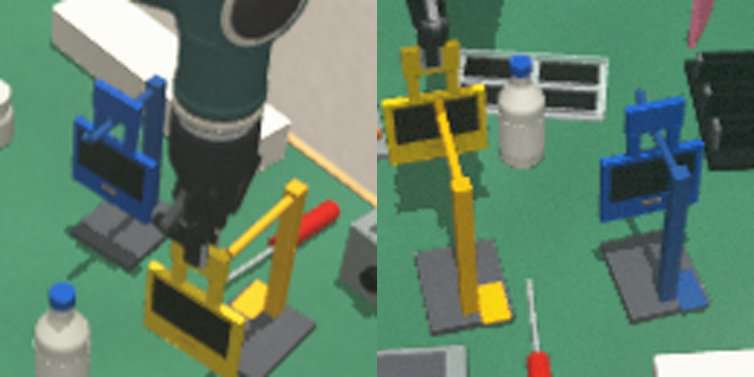

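Blue hangs on its bar at (635,150) in the right half of the picture. Yellow is held upright in front of its own bar, with its eye at (428,85). I'll thread yellow now.

```bash
python3 -c "
from pick import *
if hang((.7265,-.098),np.radians(10.8)):
    p=get_tool_pos();line_to([p[0],p[1],.2065],velocity=.04)
    gripper_open()
    line_to([p[0],p[1],.33],velocity=.2)
    line_to([p[0]-.1,p[1],.36],velocity=.2)
    wait(2)
    a=camera('side');b=camera('scene');wait(.7);c=camera('side');d=camera('scene')
    dif=lambda u,v:int((cv2.absdiff(u,v).max(2)>60).sum())
    print('moving px',dif(a['img'],c['img']),dif(b['img'],d['img']),'arm time',get_time_s())
    # coloured centroid of carriers in both views, triangulated
    for n,lo,hi in (('blue',(100,120,60),(125,255,255)),('yel',(20,150,90),(35,255,255))):
        P=np.array([.659,.096 if n=='blue' else -.111,.0])
        # tab centre expected 14+17+... above bar: check mask at tab points
        for cam in (c,d):
            h=cv2.cvtColor(cam['img'],cv2.COLOR_BGR2HSV);m=cv2.inRange(h,lo,hi)
            pts=[P+[0,dy,z] for dy in (-.02,0,.02) for z in (.205,.22)]+[P+[0,dy,.12] for dy in (-.051,.051)]
            print(n,[int(m[int(round(v)),int(round(u))]>0) for u,v in proj(cam,pts)])
"
```

```text
z 0.205 [-2.64321524  0.62821941  9.95990292] 38.975
moving px 0 0 arm time 44.2917
blue [0, 0, 1, 1, 1, 1, 1, 0]
blue [1, 1, 1, 1, 1, 1, 0, 1]
yel [1, 1, 1, 1, 1, 1, 0, 0]
yel [1, 1, 1, 1, 1, 1, 1, 1]
```

Nothing is moving, and both tabs sit where hanging carriers should have them, so I'll hand in.

```bash
python3 -c "
from plant import *
print(hand_in(),get_time_s())"
```

```text
the job is handed in; nothing more can be done
the job is handed in; nothing more can be done
```

I handed the job in at about 44 s: both carriers hang on their own colour's bars, the panel leans on the easel behind the lip, and the last camera checks showed nothing moving; the hand-in returned no verdict.

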